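Stack the inspected board tray and close the stack

TASK

The inspection is finished: take the blue board tray off the sloping stand and stack it level on the other blue tray, yellow ends the same way round, so that every lug drops fully into its notch. Then fit the grey lid on top the same way, yellow end over yellow end and fully home. Set them down, do not drop them, leave the lower tray within about 2 cm of where it stands and nothing else on the bench disturbed.

Things in the scene. Friction and masses are not known exactly. Their poses are not given: they have to be found in the camera images.
- tray_c (a point): Blue open board tray (0.3-0.52 kg) that starts on the sloping stand, tilted with it. 170 mm long (x), 130 wide (y), 60 high over its lugs; this point: middle, 30 mm above the lug tips, 30 below the rim. z: tray's up; -x: front end, with a yellow stripe. Walls 5 mm. Stacked home, its point lies 50 mm above base_c with the same axes (60 if turned the wrong way round: the lugs then ride on the rim).
- tray_rib (a point): Middle of the top edge of the tray's upright grip rib, 28 mm above tray_c and 2 mm below the rim, same axes. The rib is 14 mm thick (y), 80 mm long (x), 44 mm tall; the bay on each side of it is 53 mm wide and clear down to 32 mm below this point (boards clipped to the floor lie lower).
- tray_front (a point): Middle of the tray's front rim (yellow). Five round-ended lugs, 27 mm wide, 10 mm deep, project below the tray's underside: two under this front wall, 32 mm either side of the middle; one under the middle of the back wall; one under the middle of each side wall. The rim has a notch above each lug, 30 mm wide, 12 mm deep (1.5 mm play each side).
- base_c (a point): Centre of the lower blue tray (0.44-0.72 kg, loose), alike in shape, lugs, notches and rib, standing level on the grey mat. Same axes (-x: yellow front end), point 30 mm above its lug tips.
- lid_c (a point): Grey lid (0.16-0.29 kg, loose), lying level on the mat on its lugs, right way up. 170 x 130 mm, 56 mm high with its grip; this point: middle, 28 mm above the lug tips. -x: front end (yellow stripe), z up. Same five lugs below as the tray. The plate's top is 13 mm below this point; a border round the edge stands 13 mm above it. Home on the tray, this point lies 48 mm above tray_c.
- lid_grip (a point): Middle of the top edge of the lid's black grip ridge, 28 mm above lid_c, same axes. The ridge is 16 mm thick (y), 80 mm long (x), and stands 41 mm above the plate; 52 mm free on each side of it inside the border.
- stand_deck (a point): Sloping inspection stand, fixed: middle of its board, 65 mm above its foot. The board, 205 mm up the slope x 180 wide, is tilted 30 degrees, low at its front; a 20 mm lip across the low front edge keeps the tray from sliding down. Axes here are level: -x is the low front, y across, z vertical.
- mug: Bystander: white mug, 80 mm across, 92 mm tall. Origin in the middle of its underside. Leave alone.
- meter: Bystander: red multimeter lying on its back, 165 x 82 x 34 mm. Origin in the middle of its underside. Leave alone.
- driver: Bystander: red-handled screwdriver, 190 mm long. Origin in the middle of its underside. Leave alone.
- driver2: Bystander: orange-handled screwdriver, 160 mm long. Origin in the middle of its underside. Leave alone.
- pliers: Bystander: red-handled pliers, about 165 mm long. Origin in the middle of its underside. Leave alone.
- solder: Bystander: blue spool, 56 mm across, 48 mm tall. Origin in the middle of its underside. Leave alone.

How it is judged:
On the way:
1. the inspected tray stands home on the lower tray, all lugs in their notches, and is let go (x of tray_c in the frame of base_c between -0.005 and 0.005 m and y of tray_c in the frame of base_c between -0.005 and 0.005 m and z of tray_c in the frame of base_c between 0.046 and 0.053 m and angle between the x axis of tray_c and the x axis of base_c, either way round below 0.06 rad and angle between the z axis of tray_c and the z axis of base_c, either way round below 0.04 rad and angle between base_c's own z axis and vertical below 0.04 rad and distance of base_c from where it was at the start of the episode below 0.03 m and contact force between the fingers and tray below 0.1 N), for 0.2 s.
At the end, for the whole second after the job is handed in: The inspected tray is home on the lower tray and the lid home on the tray: each within 5 mm sideways, at its seated height (-4/+3 mm), turned less than 0.06 rad and tilted less than 0.04 rad from the part below; the lower tray level and within 30 mm of its start; all at rest and released (x of tray_c in the frame of base_c between -0.005 and 0.005 m and y of tray_c in the frame of base_c between -0.005 and 0.005 m and z of tray_c in the frame of base_c between 0.046 and 0.053 m and angle between the x axis of tray_c and the x axis of base_c, either way round below 0.06 rad and angle between the z axis of tray_c and the z axis of base_c, either way round below 0.04 rad and x of lid_c in the frame of tray_c between -0.005 and 0.005 m and y of lid_c in the frame of tray_c between -0.005 and 0.005 m and z of lid_c in the frame of tray_c between 0.044 and 0.051 m and angle between the x axis of lid_c and the x axis of tray_c, either way round below 0.06 rad and angle between the z axis of lid_c and the z axis of tray_c, either way round below 0.04 rad and angle between base_c's own z axis and vertical below 0.04 rad and distance of base_c from where it was at the start of the episode below 0.03 m and linear speed of each of tray, lid, base below 0.02 m/s); the robot touches nothing.
It fails at once if the tray is let fall or thrown (moves faster than 0.5 m/s with no finger on it) (linear speed of tray above 0.5 m/s and contact force between the fingers and tray below 0.05 N).
It fails at once if the lid is let fall or thrown (moves faster than 0.5 m/s with no finger on it) (linear speed of lid above 0.5 m/s and contact force between the fingers and lid below 0.05 N).
It fails at once if a bystander is moved more than 30 mm (distance of any of mug, meter, driver, driver2, pliers, solder from where it was at the start of the episode above 0.03 m).
It also fails if it takes over 64 s, if anything falls off the work surface, if the arm or the gripper's body presses on something with over 40 N, if the wrist force passes 120 N, or if a joint passes its speed limit or range.

ROBOT

A 6-joint arm with a two-finger parallel gripper is mounted at the origin on the work surface. World frame = base frame: x ahead of the robot, y to its left, z up, the work surface at z = 0. Lengths are in m, angles in rad, forces in N, time in s.
With the tool pointing down it reaches from about 0.25 to 0.775 m from the base axis. Payload 4 kg.
Tool frame: the origin (TCP) lies at the very end of the fingers, on their centre line; the grasp point (between the pads) lies 19 mm behind it; z points along the fingers, y is the direction in which the jaws open and shut (so a half turn about z gives the same grasp; the last joint's range is limited). The gripper opens to 85 mm and grips with 20 to 120 N. Pads are 22 mm wide; open, the fingers measure 114 mm over their backs; the gripper's body (76 mm by 85 mm) begins 54 mm behind the grasp point. The pads swing forward as they close: fully open they stand 13 mm farther back than shut.
Start: joints at [-1.439, 0.087, 1.371, -0, 1.684, -0.103], TCP at [0.128, -0.535, 0.231] pointing down, gripper open.
Joint ranges: [-3.1, 3.1], [-0.76, 2.03], [0.27, 2.55], [-1.08, 4.22], [0.17, 2.65], [-2.57, 2.57]. Speed limits (rad/s): [2.79, 2.79, 3.14, 3.14, 3.14, 3.14].

INTERFACE

Orientations are given as a unit quaternion [w, x, y, z].
In Python, from station import observe, get_image, close_job gives the robot as it stands.
- The arm moves only by the tool servo_tool, never from a script. Its argument "increments" is a list that holds one entry, the list of rows, each a list of 7 numbers: the turn, a rotation vector about the tool's x, y, z as a fraction of full scale, then the shift along the tool's x, y, z as a fraction of full scale, then the gripper command: -1 is shut, 1 is fully open, values between are in proportion. A call has exactly 8 rows; each row is the pose to reach, as a shift and turn from the pose commanded when the call began, along the tool's axes at that moment, turning the shorter way round; what a row does not reach only later rows make up. Full scale, the value 1, is 0.75 m for a shift and pi rad for a turn. A row lasts 1/12 s, in which the tool goes at most 41.7 mm and 7.16 degrees, less where a joint would pass 70% of its speed; a pose out of reach is approached as far as the arm can. A call with a number of a shift or a turn outside -1 to 1 is refused whole. A call with a gripper value outside its range is refused whole. The fingers move at their own pace and stop on an object; "newtons" is the grip in N (left out, the last holds). Time passes only in rows, so rows that repeat a pose let the fingers close, or fill a call up. It gives the time, the measured TCP pose, the force and the opening at its end, in the units of the state.
- observe(): the state, without advancing time (a new reading comes with each control period).
- get_image(name): name is "scene" or "top" or "wrist"; returns a dict with "color" (480x640x3 uint8, red, green, blue), "vertical_fov" (degrees; the focal length in pixels is half the picture's height over the tangent of half this angle, whatever the lens; pixels are square), "cx", "cy" (the principal point, pixels), "R" (3x3) and "t" (3): a world point X has camera coordinates R X + t; the wrist camera has in their place "T_tool_cam" (4x4, takes a point from camera to tool coordinates, whose origin is the TCP and whose axes are the flange's). Camera axes: x right, y down, z forward; pixel columns grow to the right and rows downward; lengths in m; the calibration is good to about 2 mm. A picture is of the moment at which its call begins: read the wrist's pose just before it. There is no depth.
- close_job(): hands the job in, once; it reports no verdict.
The state is a dict: "time_s": time; "qpos": joint angles; "joint_velocities": joint speeds; "joint_efforts": joint torques, N m; "position": TCP position; "tcp_rot": TCP orientation; "contact_force": force on the tool from outside, world axes, zero at the start; "ft_torque": the same for the moment, N m; "width": opening from 0.0 (shut) to 1.0 (fully open).
Only numpy, scipy, OpenCV 4.12 (cv2) and the standard library are available. Lean on these libraries where they do the work, as an engineer would, in place of code of your own. Each camera call takes 0.05 s, during which the arm holds its last target. There are 200 camera calls.

## Working session

There is one attempt and no reset: what is moved stays moved. The work goes in short steps, Python scripts to look and compute and a tool call to move; the robot and the scene stay as the last step left them, time stands still between calls to the robot, and variables do not carry over. Pictures are saved under pics/ and viewed, about 8 in all and at most 12, crops included, and the job is handed in when it is done.

Besides the shell and the picture viewer there is one more tool, called as name(argument=value, ...), one argument or row to a line, values as JSON. servo_tool: Moves the arm, as the interface text tells. Its arguments: {"type":"object","properties":{"increments":{"type":"array"},"newtons":{"type":"number"}},"required":["increments"]}

```bash
mkdir -p pics; ls; python3 - <<'E'
from station import *
import cv2,numpy as np
for n in ("scene","top"):
    d=get_image(n); cv2.imwrite(f"pics/{n}0.png",d["color"][:,:,::-1])
    np.savez(f"pics/{n}0.npz",**{k:v for k,v in d.items()})
    print(n,d["vertical_fov"],d["cx"],d["cy"],np.round(d["R"],4).tolist(),np.round(d["t"],4).tolist(), [k for k in d])
o=observe();print(o)
d=get_image("wrist");print(d["vertical_fov"],d["T_tool_cam"])
E
```

```text
pics
scene 48.475513335048326 320.7294596024309 229.77432118426222 [[0.6676, 0.7444, 0.015], [0.469, -0.4048, -0.785], [-0.5783, 0.531, -0.6193]] [-0.3405, -0.1861, 1.6393] ['color', 'vertical_fov', 'cx', 'cy', 'R', 't']
top 49.13210612610058 315.91138047376114 241.06862415033274 [[0.0163, -0.9995, -0.0253], [-0.9944, -0.0136, -0.1046], [0.1042, 0.0269, -0.9942]] [-0.0003, 0.5318, 1.1535] ['color', 'vertical_fov', 'cx', 'cy', 'R', 't']
{'time_s': 0.1, 'qpos': array([-1.43909021e+00,  8.79143851e-02,  1.37211886e+00, -1.63942099e-05,
        1.68363318e+00, -1.03090612e-01]), 'joint_velocities': array([-0.00022967, -0.00067817, -0.00410612,  0.00177178,  0.00180857,
       -0.00059327]), 'joint_efforts': array([ 1.60930118e-03, -3.53013396e+01, -3.14220107e+01, -1.29129276e-04,
        7.96218461e-03, -1.08643675e-05]), 'position': array([ 0.12788946, -0.53445103,  0.23023002]), 'tcp_rot': array([-1.03666162e-03,  9.93116297e-01,  1.17127906e-01, -2.29800707e-05]), 'contact_force': array([ 0.09665739, -0.11279925, -0.07814998]), 'ft_torque': array([-0.00053514, -0.02684945,  0.01450013]), 'width': 1.001127738603001}
61.88729163454308 [[-1.12576875e-05 -9.47249681e-01 -3.20496555e-01  8.10763559e-02]
 [ 9.99999067e-01  4.27035493e-04 -1.29725859e-03  1.12763016e-03]
 [ 1.36569119e-03 -3.20496271e-01  9.47248793e-01 -1.41557451e-01]
 [ 0.00000000e+00  0.00000000e+00  0.00000000e+00  1.00000000e+00]]
```

View pics/top0.png

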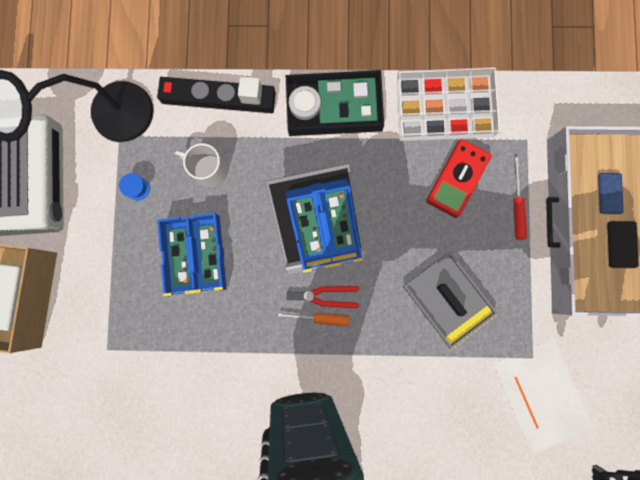

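View pics/scene0.png

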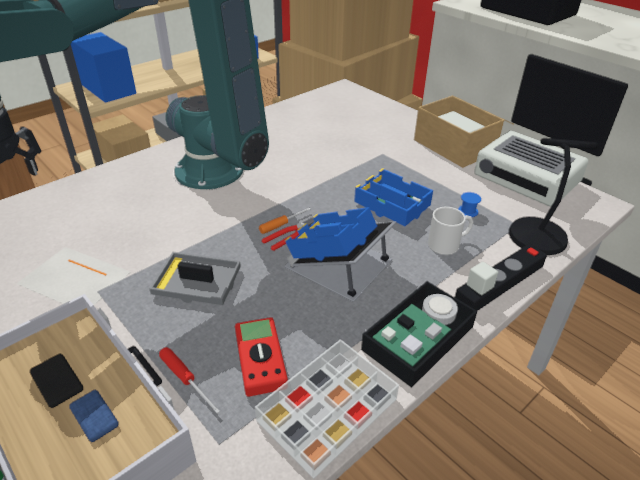

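```bash
python3 - <<'E'
import cv2,numpy as np
t=cv2.imread("pics/top0.png");s=cv2.imread("pics/scene0.png")
def crop(im,x,y,w,h,k=4):
    c=cv2.resize(im[y:y+h,x:x+w],None,fx=k,fy=k,interpolation=cv2.INTER_CUBIC)
    for i in range(0,w,10):
        cv2.line(c,(i*k,0),(i*k,4 if (x+i)%50 else 12),(0,255,255),1)
        if (x+i)%20==0: cv2.putText(c,str(x+i),(i*k,22),0,.35,(0,255,255),1)
    for i in range(0,h,10):
        cv2.line(c,(0,i*k),(6,i*k),(0,255,255),1)
        if (y+i)%20==0: cv2.putText(c,str(y+i),(8,i*k+4),0,.35,(0,255,255),1)
    return c
A=np.hstack([crop(t,150,200,80,110,5),crop(t,270,170,100,110,4)[:440]][0:1])
B=crop(t,285,175,80,110,5)
cv2.imwrite("pics/c1.png",np.hstack([A,B]))
cv2.imwrite("pics/c2.png",np.vstack([crop(t,395,240,100,100,6)[:600,:]]))
E
```

```text
(no output)
```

View pics/c1.png

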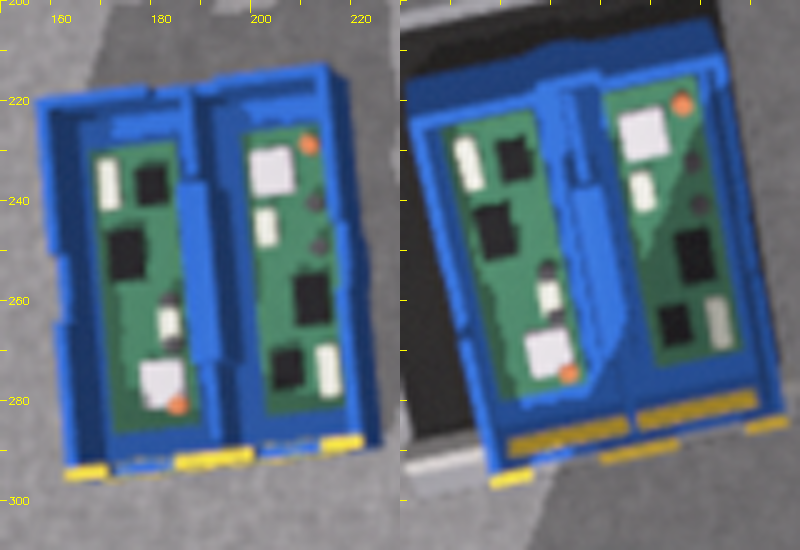

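View pics/c2.png

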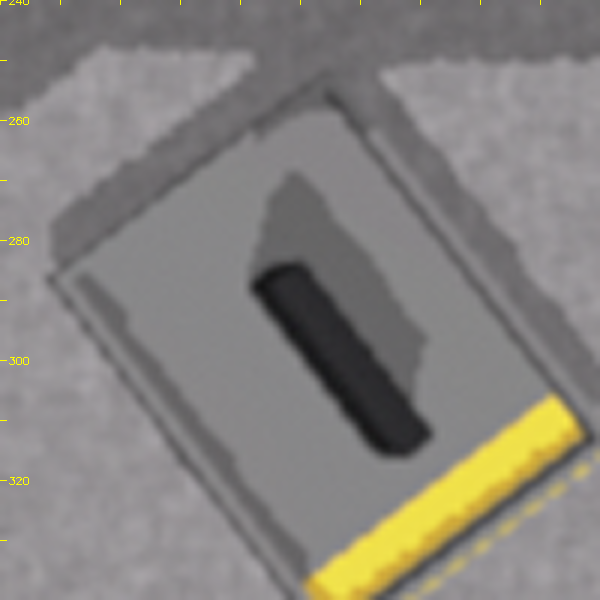

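```bash
cat > h.py <<'E'
import numpy as np,cv2
from scipy.optimize import least_squares
from scipy.spatial.transform import Rotation as Ro
def cam(d):
    f=240/np.tan(np.radians(float(d["vertical_fov"]))/2); return f,float(d["cx"]),float(d["cy"]),np.array(d["R"]),np.array(d["t"])
def proj(c,X):
    f,cx,cy,R,t=c; P=np.atleast_2d(X)@R.T+t; return np.c_[f*P[:,0]/P[:,2]+cx,f*P[:,1]/P[:,2]+cy]
def pose(p): return Ro.from_euler("ZY",[p[3],p[4]]),np.array(p[:3])  # yaw, then pitch
def fit(obs,p0,free,priors=()):
    """obs: (cam,localpts,pix); free: indices of p (x,y,z,yaw,pitch) to solve; priors: (index,value,sigma)"""
    p0=np.array(p0,float)
    def full(v):
        p=p0.copy();p[free]=v;return p
    def res(v):
        p=full(v);R,t=pose(p)
        return np.concatenate([(proj(c,R.apply(L)+t)-px).ravel() for c,L,px in obs]+[[(p[i]-a)/s for i,a,s in priors]])
    s=least_squares(res,p0[free],loss="soft_l1"); return full(s.x),res(s.x)
E
python3 - <<'E'
from h import *
T=cam(np.load("pics/top0.npz"))
def at(px,z):
    f,cx,cy,R,t=T; d=R.T@np.array([(px[0]-cx)/f,(px[1]-cy)/f,1]); o=-R.T@t; return o+d*(z-o[2])/d[2]
rim=np.array([[.085,.065,.03],[.085,-.065,.03],[-.085,.065,.03],[-.085,-.065,.03]])
for z in (.03,.033):
    p,r=fit([(T,rim,np.array([[157.6,220],[215.6,213.2],[163.4,295.6],[223.2,288.4]]))],[.4,.25,z,0.07,0],[0,1,3]);print("base",p.round(4),r.round(1))
    
px=np.array([[287,199.8],[350,186.6],[302.5,270.5],[362.4,259]])
p,r=fit([(T,rim,px)],[.45,-.05,.12,.2,-.52],[0,1,2,3,4],[(4,-.5236,.02)]);print("tray",p.round(4),r.round(1))
b=np.array([[.085,.065,0],[.085,-.065,0],[-.085,-.065,0]])
p,r=fit([(T,b,np.array([[395+50/6,240+278/6],[395+325/6,240+90/6],[395+592/6,240+437/6]]))],[.3,-.3,.028,.5,0],[0,1,3]);print("lid",p.round(4),r.round(1))
print("lidgrip",at((395+340/6,240+360/6),.056))
E
```

```text
base [0.4961 0.2832 0.03   0.1311 0.    ] [-0.1 -0.6 -0.  -0.7  0.5  0.5 -0.3  0.8]
base [0.4959 0.2824 0.033  0.131  0.    ] [-0.2 -0.7  0.  -0.8  0.4  0.6 -0.2  0.9]
tray [ 0.5626 -0.0113  0.0749  0.2148 -0.5348] [ 0.3 -0.7 -0.4 -0.2  0.8  0.6 -0.7  0.3 -0.6]
lid [ 0.4043 -0.2888  0.028   0.646   0.    ] [-1.1  0.1 -0.2 -3.   2.7  1.3]
lidgrip [ 0.40503196 -0.28799057  0.056     ]
```

```bash
cat >> h.py <<'E'
def toolR(p):
    R=pose(p)[0].as_matrix(); return R@np.diag([1,-1,-1.])
def inc(p,h,extra=(0,0,0),lev=False):
    """increment to put TCP at local (0,0,h)+extra of part pose p; prints turn/pi, shift/.75"""
    from station import observe
    o=observe(); w,x,y,z=o["tcp_rot"]; Rc=Ro.from_quat([x,y,z,w])
    R,t=pose(p); X=R.apply(np.array([0,0,h])+extra)+t
    s=Rc.inv().apply(X-o["position"]); v=(Rc.inv()*Ro.from_matrix(toolR(p))).as_rotvec()
    print("t",round(o["time_s"],2),"target",X.round(4),"now",o["position"].round(4),"mm",(s*1000).round(1),"deg",np.degrees(v).round(2),"INC",(v/np.pi).round(4).tolist(),(s/.75).round(4).tolist(),"F",o["contact_force"].round(1),"w",round(o["width"],3))
E
python3 - <<'E'
from h import *
inc([.5626,-.0113,.083,.2148,-.5236],.148)
E
```

```text
t 0.15 target [ 0.4903 -0.0271  0.2112] now [ 0.1279 -0.5345  0.2304] mm [ 470.5 -409.2   20. ] deg [-0.4  29.99  1.09] INC [-0.0022, 0.1666, 0.0061] [0.6273, -0.5456, 0.0267] F [-0.1  0.1  0.4] w 1.002
```

servo_tool(
  increments=[
    [[0, 0.02, 0, 0.05, -0.05, 0, 0.2], [0, 0.05, 0, 0.1, -0.09, 0, 0.2], [0, 0.08, 0, 0.14, -0.12, 0, 0.2], [0, 0.1, 0, 0.18, -0.157, 0, 0.2], [0, 0.13, 0, 0.22, -0.19, 0, 0.2], [0, 0.1666, 0, 0.26, -0.227, 0, 0.2], [-0.0022, 0.1666, 0.006, 0.3, -0.26, 0, 0.2], [-0.0022, 0.1666, 0.006, 0.34, -0.295, 0, 0.2]],
  ],
  newtons=60,
)

```text
time_s: 0.82
position: [0.3211, -0.2631, 0.2298]
tcp_rot: [-0.027, 0.961, 0.101, 0.257]
contact_force: [1.4, -0.5, 0.8]
width: 0.6
```

```bash
python3 - <<'E'
from h import *
inc([.5626,-.0113,.083,.2148,-.5236],.148)
E
```

```text
t 0.82 target [ 0.4903 -0.0271  0.2112] now [ 0.3211 -0.2631  0.2298] mm [ 176.3 -195.8  123.5] deg [ 0.12 -0.   -0.32] INC [0.0007, -0.0, -0.0018] [0.2351, -0.261, 0.1647] F [ 1.4 -0.5  0.8] w 0.6
```

servo_tool(
  increments=[
    [[0, 0, 0, 0.03, -0.033, 0.02, 0.2], [0, 0, 0, 0.06, -0.066, 0.04, 0.2], [0, 0, 0, 0.09, -0.1, 0.063, 0.2], [0, 0, 0, 0.12, -0.133, 0.084, 0.2], [0, 0, 0, 0.15, -0.167, 0.105, 0.2], [0, 0, 0, 0.18, -0.2, 0.126, 0.2], [0, 0, 0, 0.21, -0.233, 0.147, 0.2], [0, 0, 0, 0.235, -0.261, 0.165, 0.2]],
  ],
)

```text
time_s: 1.48
position: [0.4902, -0.0245, 0.2118]
tcp_rot: [-0.027, 0.96, 0.105, 0.258]
contact_force: [0.4, -0.9, -0.3]
width: 0.6
```

```bash
cat >> h.py <<'E'
def wrist(name):
    from station import observe,get_image
    o=observe(); d=get_image("wrist"); w,x,y,z=o["tcp_rot"]
    Tw=np.eye(4);Tw[:3,:3]=Ro.from_quat([x,y,z,w]).as_matrix();Tw[:3,3]=o["position"]
    C=np.linalg.inv(Tw@np.array(d["T_tool_cam"]))
    np.savez(f"pics/{name}.npz",vertical_fov=d["vertical_fov"],cx=d["cx"],cy=d["cy"],R=C[:3,:3],t=C[:3,3])
    cv2.imwrite(f"pics/{name}.png",d["color"][:,:,::-1]); print(np.abs(o["joint_velocities"]).max().round(3),o["qpos"].round(3))
def W(name): return cam(np.load(f"pics/{name}.npz"))
E
python3 - <<'E'
from h import *
p=[.5626,-.0113,.083,.2148,-.5236]
inc(p,.148)
wrist("w1")
i=cv2.imread("pics/w1.png"); i=cv2.resize(i,(800,600),interpolation=cv2.INTER_CUBIC)
cv2.imwrite("pics/w1b.png",i)
E
```

```text
t 1.48 target [ 0.4903 -0.0271  0.2112] now [ 0.4902 -0.0245  0.2118] mm [-0.7  2.6  0.3] deg [ 0.04 -0.03  0.15] INC [0.0002, -0.0002, 0.0008] [-0.001, 0.0034, 0.0004] F [ 0.4 -0.9 -0.3] w 0.6
1.099 [-0.345 -0.395  1.913  0.29   1.183  0.959]
```

View pics/w1b.png

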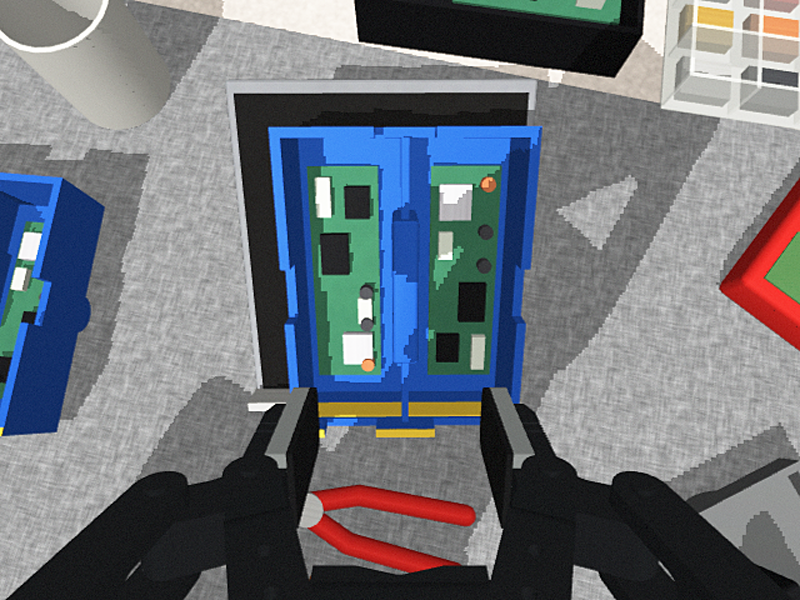

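```bash
python3 - <<'E'
from h import *
from station import get_image
c=W("w1"); T=cam(np.load("pics/top0.npz"))
L=np.array([[.085,.065,.03],[.085,-.065,.03],[.015,.065,.03],[-.015,.065,.03],[.015,-.065,.03],[-.015,-.065,.03],[-.085,.017,.03],[-.085,-.017,.03]])
px=np.array([[269,128],[541,127],[280,269],[285,320],[530,268],[525,320],[376,437],[435,437]])/1.25
for fr,pr in (([0,1,2,3,4],[]),([0,1,2,3,4],[(4,-.5236,.005)])):
    p,r=fit([(c,L,px)],[.5626,-.0113,.083,.2148,-.5236],fr,pr);print(p.round(4),r.round(1))
get_image("wrist"); wrist("w2")
i=cv2.resize(cv2.imread("pics/w2.png"),(800,600),interpolation=cv2.INTER_CUBIC)
R,t=pose(p); c=W("w2")
M=np.vstack([L,[[.04,.007,.028],[.04,-.007,.028],[-.04,.007,.028],[-.04,-.007,.028],[-.085,.065,.03],[-.085,-.065,.03]]])
for q in proj(c,R.apply(M)+t)*1.25: cv2.drawMarker(i,tuple(int(round(v)) for v in q),(0,0,255),cv2.MARKER_CROSS,12,1)
i=i[100:460,220:580]; cv2.imwrite("pics/w2b.png",cv2.resize(i,(600,600),interpolation=cv2.INTER_CUBIC))
inc(p,.148)
E
```

```text
[ 0.5602 -0.0133  0.0895  0.222  -0.5015] [ 0.6 -0.8 -0.6 -1.   0.5  0.2 -0.1  2.8 -0.4  0.1  0.4  1.9  0.  -0.2
 -0.4 -0.5]
[ 0.5606 -0.0132  0.0897  0.2222 -0.5204] [-0.1 -0.6  0.1 -0.8  0.4  0.6 -0.   3.  -0.3  0.4  0.2  2.   0.2 -1.2
 -0.6 -1.5  0.6]
0.1 [-0.342 -0.393  1.912  0.293  1.185  0.955]
t 1.63 target [ 0.4888 -0.0294  0.2181] now [ 0.4896 -0.0242  0.2109] mm [ 1.9  4.9 -7.2] deg [ 0.08 -0.07 -0.01] INC [0.0004, -0.0004, -0.0001] [0.0025, 0.0065, -0.0096] F [-0.2 -0.3 -0.1] w 0.6
```

View pics/w2b.png

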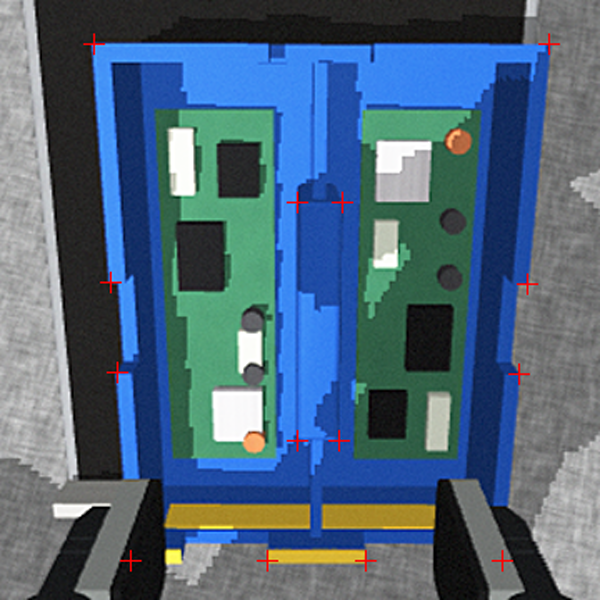

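servo_tool(
  increments=[
    [[0, 0, 0, 0.0025, 0.0065, 0.02, 0.2], [0, 0, 0, 0.0025, 0.0065, 0.05, 0.2], [0, 0, 0, 0.0025, 0.0065, 0.09, 0.2], [0, 0, 0, 0.0025, 0.0065, 0.125, 0.2], [0, 0, 0, 0.0025, 0.0065, 0.155, 0.2], [0, 0, 0, 0.0025, 0.0065, 0.175, 0.2], [0, 0, 0, 0.0025, 0.0065, 0.185, 0.2], [0, 0, 0, 0.0025, 0.0065, 0.185, 0.2]],
  ],
)

```text
time_s: 2.3
position: [0.559, -0.018, 0.0903]
tcp_rot: [-0.027, 0.961, 0.103, 0.255]
contact_force: [-0.0, 0.2, 0.2]
width: 0.597
```

```bash
python3 - <<'E'
from h import *
inc([ 0.5606, -0.0132,  0.0897,  0.2222, -0.5204],.002)
E
```

```text
t 2.3 target [ 0.5596 -0.0134  0.0914] now [ 0.559  -0.018   0.0903] mm [ 2.  -4.3 -0.2] deg [ 0.26  0.06 -0.44] INC [0.0015, 0.0003, -0.0024] [0.0026, -0.0058, -0.0003] F [-0.   0.2  0.2] w 0.597
```

servo_tool(
  increments=[
    [[0, 0, 0, 0.001, -0.003, 0, 0.2], [0, 0, 0, 0.0025, -0.0055, 0, 0.2], [0, 0, 0, 0.0025, -0.0055, 0, 0.2], [0, 0, 0, 0.0025, -0.0055, 0, 0.2], [0, 0, 0, 0.0025, -0.0055, 0, 0.2], [0, 0, 0, 0.0025, -0.0055, 0, 0.2], [0, 0, 0, 0.0025, -0.0055, 0, 0.2], [0, 0, 0, 0.0025, -0.0055, 0, 0.2]],
  ],
)

```text
time_s: 2.97
position: [0.5608, -0.0125, 0.0937]
tcp_rot: [-0.027, 0.96, 0.104, 0.257]
contact_force: [0.3, -0.7, 0.5]
width: 0.603
```

```bash
python3 - <<'E'
from h import *
inc([ 0.5606, -0.0132,  0.0897,  0.2222, -0.5204],.002)
E
```

```text
t 2.97 target [ 0.5596 -0.0134  0.0914] now [ 0.5608 -0.0125  0.0937] mm [-2.3  0.6  1.3] deg [ 0.3  -0.18 -0.29] INC [0.0017, -0.001, -0.0016] [-0.0031, 0.0008, 0.0017] F [ 0.3 -0.7  0.5] w 0.603
```

servo_tool(
  increments=[
    [[0, 0, 0, -0.0025, 0.0008, 0.0015, 0.2], [0, 0, 0, -0.0025, 0.0008, 0.0015, -1], [0, 0, 0, -0.0025, 0.0008, 0.0015, -1], [0, 0, 0, -0.0025, 0.0008, 0.0015, -1], [0, 0, 0, -0.0025, 0.0008, 0.0015, -1], [0, 0, 0, -0.0025, 0.0008, 0.0015, -1], [0, 0, 0, -0.0025, 0.0008, 0.0015, -1], [0, 0, 0, -0.0025, 0.0008, 0.0015, -1]],
  ],
  newtons=80,
)

```text
time_s: 3.63
position: [0.5598, -0.0133, 0.0917]
tcp_rot: [-0.027, 0.96, 0.104, 0.257]
contact_force: [-2.4, -0.4, 2.0]
width: 0.15
```

```bash
python3 - <<'E'
from h import *
inc([ 0.5606, -0.0132,  0.0897,  0.2222, -0.5204],.002)
E
```

```text
t 3.63 target [ 0.5596 -0.0134  0.0914] now [ 0.5598 -0.0133  0.0917] mm [-0.3  0.1  0.1] deg [ 0.29 -0.16 -0.3 ] INC [0.0016, -0.0009, -0.0016] [-0.0004, 0.0001, 0.0002] F [-2.4 -0.4  2. ] w 0.15
```

servo_tool(
  increments=[
    [[0, 0, 0, 0, 0, 0, -1], [0, 0, 0, 0, 0, -0.01, -1], [0, 0, 0, 0, 0, -0.03, -1], [0, 0, 0, 0, 0, -0.06, -1], [0, 0, 0, 0, 0, -0.09, -1], [0, 0, 0, 0, 0, -0.12, -1], [0, 0, 0, 0, 0, -0.14, -1], [0, 0, 0, 0, 0, -0.14, -1]],
  ],
)

```text
time_s: 4.3
position: [0.5086, -0.025, 0.1851]
tcp_rot: [-0.026, 0.96, 0.104, 0.259]
contact_force: [0.9, -0.1, -4.1]
width: 0.148
```

```bash
python3 - <<'E'
from h import *
inc([.496,.2825,.031,.131,0],.20)
E
```

```text
t 4.3 target [0.496  0.2825 0.231 ] now [ 0.5086 -0.025   0.1851] mm [  69.6 -303.   -14.1] deg [ -1.01 -30.15   4.73] INC [-0.0056, -0.1675, 0.0263] [0.0929, -0.404, -0.0188] F [ 0.9 -0.1 -4.1] w 0.148
```

```bash
python3 - <<'E'
from h import *
inc([.47,.08,.031,.131,0],.27)
E
```

```text
t 4.3 target [0.47  0.08  0.301] now [ 0.5086 -0.025   0.1851] mm [  45.2 -110.3 -108.3] deg [ -1.01 -30.15   4.73] INC [-0.0056, -0.1675, 0.0263] [0.0603, -0.1471, -0.1444] F [ 0.9 -0.1 -4.1] w 0.148
```

servo_tool(
  increments=[
    [[0, -0.01, 0, 0.005, -0.01, -0.02, -1], [-0.001, -0.035, 0.005, 0.015, -0.03, -0.045, -1], [-0.002, -0.065, 0.01, 0.025, -0.06, -0.075, -1], [-0.003, -0.095, 0.015, 0.035, -0.09, -0.1, -1], [-0.004, -0.125, 0.02, 0.045, -0.12, -0.125, -1], [-0.005, -0.15, 0.024, 0.055, -0.14, -0.14, -1], [-0.0056, -0.1675, 0.0263, 0.06, -0.147, -0.1444, -1], [-0.0056, -0.1675, 0.0263, 0.06, -0.147, -0.1444, -1]],
  ],
)

```text
time_s: 4.97
position: [0.4724, 0.0824, 0.2975]
tcp_rot: [-0.001, 0.998, 0.067, -0.002]
contact_force: [-0.6, 0.1, -5.2]
width: 0.148
```

servo_tool(
  increments=[
    [[0, 0, 0, 0, 0, 0, -1], [0, 0, 0, 0, 0, 0, -1], [0, 0, 0, 0, 0, 0, -1], [0, 0, 0, 0, 0, 0, -1], [0, 0, 0, 0, 0, 0, -1], [0, 0, 0, 0, 0, 0, -1], [0, 0, 0, 0, 0, 0, -1], [0, 0, 0, 0, 0, 0, -1]],
  ],
)

```text
time_s: 5.63
position: [0.4701, 0.0801, 0.2989]
tcp_rot: [-0.001, 0.998, 0.066, -0.001]
contact_force: [0.1, -0.6, -4.1]
width: 0.146
```

```bash
python3 - <<'E'
from h import *
inc([.47,.08,.031,.131,0],.27)
wrist("w3")
i=cv2.resize(cv2.imread("pics/w3.png"),(800,600),interpolation=cv2.INTER_CUBIC)
cv2.imwrite("pics/w3b.png",i)
E
```

```text
t 5.63 target [0.47  0.08  0.301] now [0.4701 0.0801 0.2989] mm [-0.2  0.1 -2.1] deg [-0.13  0.15  0.02] INC [-0.0007, 0.0008, 0.0001] [-0.0002, 0.0001, -0.0029] F [ 0.1 -0.6 -4.1] w 0.146
0.004 [ 0.048 -0.078  1.404  0.002  1.818  1.488]
```

View pics/w3b.png

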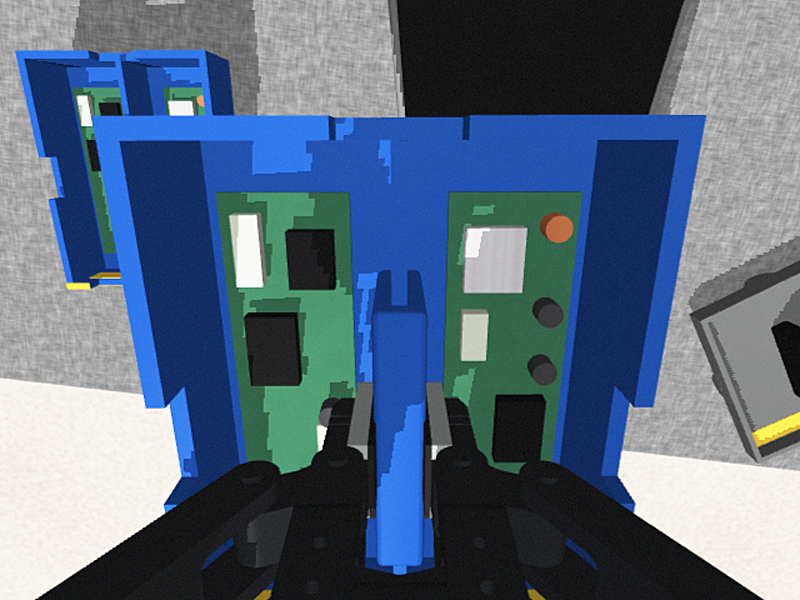

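servo_tool(
  increments=[
    [[0, 0, 0, 0.02, 0.02, 0, -1], [0, 0, 0, 0.04, 0.04, 0, -1], [0, 0, 0, 0.06, 0.06, 0, -1], [0, 0, 0, 0.06, 0.06, 0, -1], [0, 0, 0, 0.06, 0.06, 0, -1], [0, 0, 0, 0.06, 0.06, 0, -1], [0, 0, 0, 0.06, 0.06, 0, -1], [0, 0, 0, 0.06, 0.06, 0, -1]],
  ],
)

```text
time_s: 6.35
position: [0.5203, 0.0421, 0.2988]
tcp_rot: [-0.001, 0.998, 0.066, -0.001]
contact_force: [-0.1, 0.3, -4.7]
width: 0.146
```

```bash
python3 - <<'E'
from h import *
wrist("w4")
i=cv2.imread("pics/w4.png")[0:300,0:260]
cv2.imwrite("pics/w4b.png",cv2.resize(i,None,fx=2.0,fy=2.0,interpolation=cv2.INTER_CUBIC))
c=W("w3")
L=np.array([[.085,.065,.03],[.085,-.065,.03],[.085,.015,.03],[.085,-.015,.03],[.015,.065,.03],[.015,-.065,.03]])
px=np.array([[97,117],[705,115],[331,117],[468,116],[147,408],[653,406]])/1.25
p,r=fit([(c,L,px)],[.47,.08,.3,.131,0],[0,1,2,3,4]);print("held vs TCP (.4701,.0801,.2989)",p.round(4),r.round(1))
L=np.array([[.085,.065,.03],[.085,-.065,.03],[.015,.065,.03],[-.015,.065,.03],[-.085,.065,.03]])
px=np.array([[17,51],[206,51],[38,157],[50,198],[67,289]])/1.25
p,r=fit([(c,L,px)],[.495,.283,.031,.131,0],[0,1,3]);print("base",p.round(4),r.round(1))
p,r=fit([(c,L,px)],[.495,.283,.031,.131,0],[0,1,2,3]);print("base",p.round(4),r.round(1))
E
```

```text
0.003 [-0.029  0.023  1.305  0.002  1.816  1.41 ]
held vs TCP (.4701,.0801,.2989) [0.4704 0.0786 0.297  0.1342 0.0163] [-0.3  0.2 -0.8  0.2 -1.2 -0.5  1.3 -0.   0.8 -0.5  0.5  0.8]
base [0.4955 0.2822 0.031  0.1249 0.    ] [-0.7 -0.7  0.2  0.3  1.   0.  -1.3  0.7  0.6 -0.3]
base [0.4954 0.2825 0.0303 0.1251 0.    ] [-0.6 -0.5  0.   0.4  1.1  0.  -1.3  0.6  0.7 -0.6]
```

View pics/w4b.png

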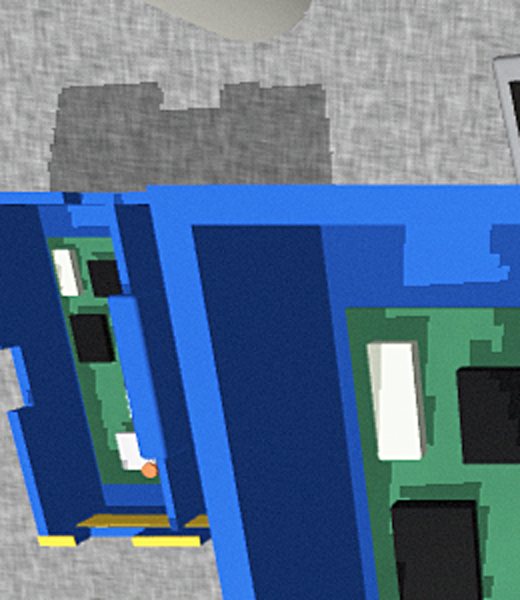

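```bash
python3 - <<'E'
from h import *
c=W("w4");c3=W("w3")
L=np.array([[-.085,.065,.03],[-.085,.047,.03],[-.085,.017,.03],[-.085,-.017,.03],[-.015,.065,.03],[.04,.007,.028],[.04,-.007,.028],[-.04,.007,.028],[-.04,-.007,.028]])
px=np.array([[40,546],[78,545],[134,545.5],[202,545],[9,411],[110,297],[136,297],[138,459],[165,459]])/2
p,r=fit([(c,L,px)],[.495,.283,.031,.131,0],[0,1,3]);print("base",p.round(4),r.round(1))
L3=np.array([[.085,.065,.03],[.085,-.065,.03],[.015,.065,.03],[-.015,.065,.03],[-.085,.065,.03]])
px3=np.array([[17,51],[206,51],[38,157],[50,198],[67,289]])/1.25
p,r=fit([(c,L,px),(c3,L3,px3)],[.495,.283,.031,.131,0],[0,1,3]);print("both",p.round(4),r.round(1))
inc([.496,.2822,.031,.128,0],.2)
E
```

```text
base [0.4954 0.2818 0.031  0.1233 0.    ] [ 0.6 -0.8 -0.9 -0.1  0.3 -0.  -0.6  0.5 -0.6  0.1 -1.7 -0.6  0.3 -0.5
  0.8  0.8  1.4  0.9]
both [0.4954 0.282  0.031  0.1251 0.    ] [ 0.6 -0.7 -0.9 -0.1  0.3 -0.1 -0.6  0.4 -0.7  0.1 -2.  -0.7  0.  -0.6
  0.7  0.7  1.2  0.8 -0.5 -0.6  0.4  0.4  1.2  0.1 -1.1  0.8  0.8 -0.3]
t 6.4 target [0.496  0.2822 0.231 ] now [0.5204 0.0421 0.2988] mm [   7.7 -241.1   68.4] deg [-0.13  0.15  0.26] INC [-0.0007, 0.0008, 0.0014] [0.0103, -0.3214, 0.0912] F [-0.2 -0.3 -5.1] w 0.151
```

```bash
python3 - <<'E'
from h import *
inc([.4951,.2832,.031,.125,0],.145)
E
```

```text
t 6.4 target [0.4951 0.2832 0.176 ] now [0.5204 0.0421 0.2988] mm [   7.1 -242.   123.4] deg [-0.13  0.15  0.43] INC [-0.0007, 0.0008, 0.0024] [0.0095, -0.3227, 0.1645] F [-0.2 -0.3 -5.1] w 0.151
```

servo_tool(
  increments=[
    [[0, 0, 0, 0, -0.03, 0.01, -1], [0, 0, 0.001, 0.002, -0.075, 0.03, -1], [0, 0, 0.0015, 0.004, -0.125, 0.055, -1], [-0.0007, 0.0008, 0.002, 0.006, -0.175, 0.085, -1], [-0.0007, 0.0008, 0.0024, 0.008, -0.225, 0.11, -1], [-0.0007, 0.0008, 0.0024, 0.009, -0.27, 0.14, -1], [-0.0007, 0.0008, 0.0024, 0.0095, -0.305, 0.155, -1], [-0.0007, 0.0008, 0.0024, 0.0095, -0.3227, 0.1645, -1]],
  ],
)

```text
time_s: 7.07
position: [0.493, 0.2861, 0.1729]
tcp_rot: [-0.0, 0.998, 0.064, -0.002]
contact_force: [0.7, -0.0, -4.9]
width: 0.147
```

servo_tool(
  increments=[
    [[0, 0, 0, 0, 0, 0, -1], [0, 0, 0, 0, 0, 0.02, -1], [0, 0, 0, 0, 0, 0.05, -1], [0, 0, 0, 0, 0, 0.07, -1], [0, 0, 0, 0, 0, 0.08, -1], [0, 0, 0, 0, 0, 0.08, -1], [0, 0, 0, 0, 0, 0.08, -1], [0, 0, 0, 0, 0, 0.08, -1]],
  ],
)

```text
time_s: 7.73
position: [0.4968, 0.2827, 0.1176]
tcp_rot: [-0.001, 0.998, 0.062, 0.001]
contact_force: [-0.1, 0.1, -4.5]
width: 0.149
```

```bash
python3 - <<'E'
from h import *
from station import get_image
inc([.4951,.2832,.031,.125,0],.065)
d=get_image("scene")
cv2.imwrite("pics/s1.png",cv2.resize(np.ascontiguousarray(d["color"][130:250,320:480,::-1]),None,fx=5,fy=5,interpolation=cv2.INTER_CUBIC))
E
```

```text
t 7.73 target [0.4951 0.2832 0.096 ] now [0.4968 0.2827 0.1176] mm [-1.7 -0.7 21.6] deg [-0.05 -0.16 -0.08] INC [-0.0003, -0.0009, -0.0005] [-0.0023, -0.0009, 0.0288] F [-0.1  0.1 -4.5] w 0.149
```

View pics/s1.png

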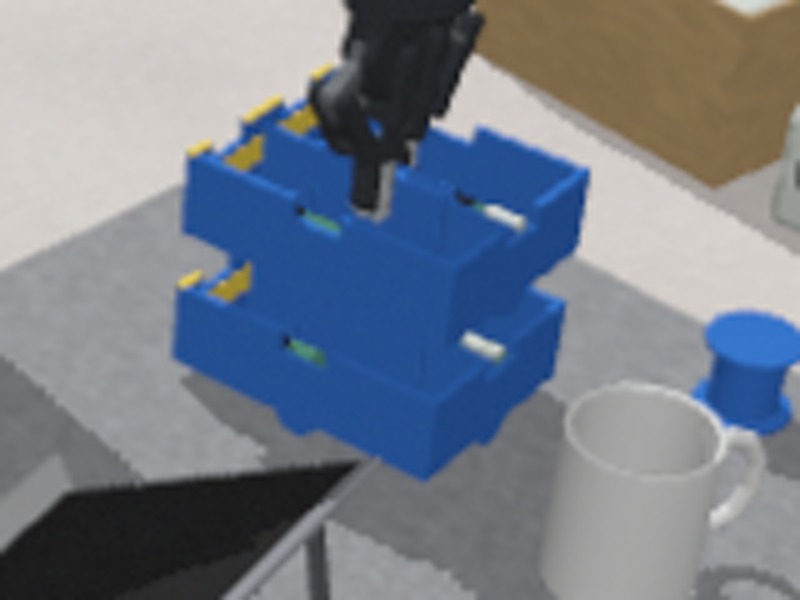

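servo_tool(
  increments=[
    [[0, -0.0009, -0.0005, -0.0023, -0.0009, 0, -1], [0, -0.0009, -0.0005, -0.0023, -0.0009, 0.008, -1], [0, -0.0009, -0.0005, -0.0023, -0.0009, 0.018, -1], [0, -0.0009, -0.0005, -0.0023, -0.0009, 0.026, -1], [0, -0.0009, -0.0005, -0.0023, -0.0009, 0.026, -1], [0, -0.0009, -0.0005, -0.0023, -0.0009, 0.026, -1], [0, -0.0009, -0.0005, -0.0023, -0.0009, 0.026, -1], [0, -0.0009, -0.0005, -0.0023, -0.0009, 0.026, -1]],
  ],
)

```text
time_s: 8.45
position: [0.494, 0.2833, 0.0964]
tcp_rot: [-0.0, 0.998, 0.063, -0.001]
contact_force: [-0.2, -0.9, -4.5]
width: 0.147
```

```bash
python3 - <<'E'
from h import *
inc([.4951,.2832,.031,.125,0],.052)
E
```

```text
t 8.45 target [0.4951 0.2832 0.083 ] now [0.494  0.2833 0.0964] mm [ 1.1  0.2 13.4] deg [-0.02  0.16  0.04] INC [-0.0001, 0.0009, 0.0002] [0.0015, 0.0003, 0.0178] F [-0.2 -0.9 -4.5] w 0.147
```

Now down slowly.

servo_tool(
  increments=[
    [[0, 0.0005, 0, 0.001, 0.0003, 0.001, -1], [0, 0.0005, 0, 0.0014, 0.0003, 0.003, -1], [0, 0.0005, 0, 0.0014, 0.0003, 0.005, -1], [0, 0.0005, 0, 0.0014, 0.0003, 0.007, -1], [0, 0.0005, 0, 0.0014, 0.0003, 0.009, -1], [0, 0.0005, 0, 0.0014, 0.0003, 0.011, -1], [0, 0.0005, 0, 0.0014, 0.0003, 0.011, -1], [0, 0.0005, 0, 0.0014, 0.0003, 0.011, -1]],
  ],
)

```text
time_s: 9.12
position: [0.4947, 0.283, 0.0876]
tcp_rot: [0.0, 0.998, 0.063, -0.001]
contact_force: [-0.6, 0.0, -4.0]
width: 0.146
```

```bash
python3 - <<'E'
from h import *
inc([.4951,.2832,.031,.125,0],.052)
from station import observe
print(observe()["ft_torque"])
E
```

```text
t 9.12 target [0.4951 0.2832 0.083 ] now [0.4947 0.283  0.0876] mm [ 0.4 -0.1  4.6] deg [-0.    0.13  0.04] INC [-0.0, 0.0007, 0.0002] [0.0006, -0.0002, 0.0062] F [-0.6  0.  -4. ] w 0.146
[-0.02503567  0.04282631  0.01425975]
```

servo_tool(
  increments=[
    [[0, 0, 0, 0.0004, 0, 0.001, -1], [0, 0, 0, 0.0004, 0, 0.002, -1], [0, 0, 0, 0.0004, 0, 0.003, -1], [0, 0, 0, 0.0004, 0, 0.004, -1], [0, 0, 0, 0.0004, 0, 0.005, -1], [0, 0, 0, 0.0004, 0, 0.006, -1], [0, 0, 0, 0.0004, 0, 0.007, -1], [0, 0, 0, 0.0004, 0, 0.007, -1]],
  ],
)

```text
time_s: 9.78
position: [0.4954, 0.2832, 0.0827]
tcp_rot: [-0.0, 0.998, 0.063, -0.001]
contact_force: [1.1, 0.6, -4.1]
width: 0.148
```

```bash
python3 - <<'E'
from h import *
inc([.4951,.2832,.031,.125,0],.052)
E
```

```text
t 9.78 target [0.4951 0.2832 0.083 ] now [0.4954 0.2832 0.0827] mm [-0.3 -0.1 -0.3] deg [-0.01  0.07  0.04] INC [-0.0001, 0.0004, 0.0002] [-0.0004, -0.0001, -0.0004] F [ 1.1  0.6 -4.1] w 0.148
```

servo_tool(
  increments=[
    [[0, 0, 0, 0, 0, 0.0005, -1], [0, 0, 0, 0, 0, 0.001, -1], [0, 0, 0, 0, 0, 0.0015, -1], [0, 0, 0, 0, 0, 0.002, -1], [0, 0, 0, 0, 0, 0.0025, -1], [0, 0, 0, 0, 0, 0.003, -1], [0, 0, 0, 0, 0, 0.003, -1], [0, 0, 0, 0, 0, 0.003, -1]],
  ],
)

```text
time_s: 10.45
position: [0.4955, 0.2832, 0.0824]
tcp_rot: [-0.0, 0.998, 0.063, -0.0]
contact_force: [-3.2, -2.1, 6.4]
width: 0.144
```

```bash
python3 - <<'E'
from h import *
inc([.4951,.2832,.031,.125,0],.052)
E
```

```text
t 10.45 target [0.4951 0.2832 0.083 ] now [0.4955 0.2832 0.0824] mm [-0.4 -0.  -0.6] deg [-0.02  0.01  0.04] INC [-0.0001, 0.0001, 0.0002] [-0.0005, -0.0, -0.0008] F [-3.2 -2.1  6.4] w 0.144
```

servo_tool(
  increments=[
    [[0, 0, 0, 0, 0, 0, -0.6], [0, 0, 0, 0, 0, 0, -0.4], [0, 0, 0, 0, 0, 0, -0.1], [0, 0, 0, 0, 0, 0, 0.1], [0, 0, 0, 0, 0, 0, 0.1], [0, 0, 0, 0, 0, -0.02, 0.1], [0, 0, 0, 0, 0, -0.05, 0.1], [0, 0, 0, 0, 0, -0.09, 0.1]],
  ],
)

```text
time_s: 11.12
position: [0.4936, 0.2824, 0.1455]
tcp_rot: [0.001, 0.998, 0.063, -0.004]
contact_force: [0.6, -0.0, 0.3]
width: 0.548
```

```bash
python3 - <<'E'
from h import *
inc([.4951,.2832,.031,.125,0],.30)
inc([.405,-.2885,.028,.62,0],.2)
E
```

```text
t 11.12 target [0.4951 0.2832 0.331 ] now [0.4936 0.2824 0.1455] mm [ 1.000e-01 -3.000e-01 -1.855e+02] deg [0.1  0.47 0.04] INC [0.0005, 0.0026, 0.0002] [0.0002, -0.0004, -0.2474] F [ 0.6 -0.   0.3] w 0.548
t 11.12 target [ 0.405  -0.2885  0.228 ] now [0.4936 0.2824 0.1455] mm [-160.   555.4  -80.3] deg [-2.000e-02  4.800e-01 -2.833e+01] INC [-0.0001, 0.0027, -0.1574] [-0.2134, 0.7405, -0.107] F [ 0.6 -0.   0.3] w 0.548
```

servo_tool(
  increments=[
    [[0, 0, 0, 0, 0, -0.04, 0.1], [0, 0.001, 0, 0, 0, -0.08, 0.1], [0, 0.0026, 0, 0, 0, -0.11, 0.1], [0, 0.0026, 0, 0, 0, -0.13, 0.1], [0, 0.0026, 0, 0, 0, -0.14, 0.1], [0, 0.0026, 0, 0, 0, -0.14, 0.1], [0, 0.0026, 0, 0, 0, -0.14, 0.1], [0, 0.0026, 0, 0, 0, -0.14, 0.1]],
  ],
)

```text
time_s: 11.78
position: [0.4949, 0.2828, 0.2508]
tcp_rot: [0.0, 0.998, 0.063, 0.002]
contact_force: [0.1, 0.0, -0.1]
width: 0.547
```

```bash
python3 - <<'E'
from h import *
inc([.405,-.2885,.028,.62,0],.2)
wrist("w5")
i=cv2.resize(cv2.imread("pics/w5.png"),(800,600),interpolation=cv2.INTER_CUBIC)
c=W("w5")
def mark(p,M,col):
    R,t=pose(p)
    for q in proj(c,R.apply(M)+t)*1.25: cv2.drawMarker(i,tuple(int(round(v)) for v in q),col,cv2.MARKER_CROSS,12,1)
L=np.array([[.085,.065,.03],[.085,-.065,.03],[-.085,.065,.03],[-.085,-.065,.03],[.015,.065,.03],[-.015,.065,.03],[.015,-.065,.03],[-.015,-.065,.03],[-.085,.017,.03],[-.085,-.017,.03],[.04,.007,.028],[.04,-.007,.028],[-.04,.007,.028],[-.04,-.007,.028]])
mark([.4954,.2832,.0805,.125,0],L,(0,0,255))
cv2.imwrite("pics/w5b.png",i)
E
```

```text
t 11.78 target [ 0.405  -0.2885  0.228 ] now [0.4949 0.2828 0.2508] mm [-160.8  555.6   22.8] deg [  0.09  -0.15 -28.32] INC [0.0005, -0.0009, -0.1574] [-0.2144, 0.7407, 0.0304] F [ 0.1  0.  -0.1] w 0.547
0.008 [ 0.421  0.127  1.289 -0.002  1.723  1.866]
```

View pics/w5b.png

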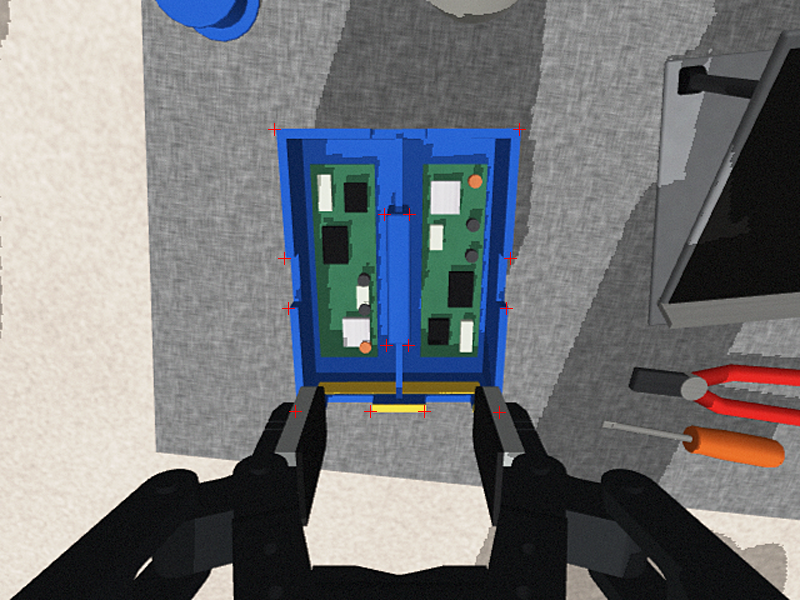

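servo_tool(
  increments=[
    [[0, 0, 0, -0.005, 0.02, 0, 0.2], [0, 0, -0.01, -0.02, 0.065, 0, 0.2], [0, 0, -0.03, -0.033, 0.115, 0, 0.2], [0, 0, -0.05, -0.047, 0.165, 0, 0.2], [0, 0, -0.07, -0.062, 0.215, 0, 0.2], [0, 0, -0.09, -0.076, 0.265, 0, 0.2], [0, 0, -0.11, -0.09, 0.315, 0, 0.2], [0, 0, -0.13, -0.105, 0.365, 0, 0.2]],
  ],
)

```text
time_s: 12.5
position: [0.4501, -0.0005, 0.2513]
tcp_rot: [0.0, 0.964, 0.265, 0.002]
contact_force: [0.6, -0.8, 0.3]
width: 0.603
```

```bash
python3 - <<'E'
from h import *
inc([.405,-.2885,.028,.63,0],.2)
E
```

```text
t 12.5 target [ 0.405  -0.2885  0.228 ] now [ 0.4501 -0.0005  0.2513] mm [-186.2  224.3   22.9] deg [ 0.12 -0.24 -5.32] INC [0.0006, -0.0013, -0.0295] [-0.2483, 0.2991, 0.0305] F [ 0.6 -0.8  0.3] w 0.603
```

servo_tool(
  increments=[
    [[0, 0, -0.01, -0.04, 0.045, 0, 0.2], [0, 0, -0.02, -0.08, 0.09, 0, 0.2], [0, 0, -0.03, -0.12, 0.14, 0.01, 0.2], [0, 0, -0.03, -0.16, 0.19, 0.02, 0.2], [0, 0, -0.03, -0.2, 0.24, 0.03, 0.2], [0, 0, -0.03, -0.235, 0.285, 0.03, 0.2], [0, 0, -0.03, -0.248, 0.299, 0.03, 0.2], [0, 0, -0.03, -0.248, 0.299, 0.03, 0.2]],
  ],
)

```text
time_s: 13.17
position: [0.4025, -0.2922, 0.2268]
tcp_rot: [0.0, 0.952, 0.305, 0.001]
contact_force: [0.4, 1.0, -0.1]
width: 0.603
```

```bash
python3 - <<'E'
from h import *
from station import get_image
get_image("wrist");get_image("wrist")
p=[.405,-.2885,.028,.63,0]
inc(p,.2)
wrist("w6")
i=cv2.resize(cv2.imread("pics/w6.png"),(800,600),interpolation=cv2.INTER_CUBIC)
c=W("w6")
L=np.array([[.085,.065,0],[.085,-.065,0],[-.085,.065,0],[-.085,-.065,0],[.04,.008,.028],[.04,-.008,.028],[-.04,.008,.028],[-.04,-.008,.028]])
R,t=pose(p)
for q in proj(c,R.apply(L)+t)*1.25: cv2.drawMarker(i,tuple(int(round(v)) for v in q),(0,0,255),cv2.MARKER_CROSS,12,1)
cv2.imwrite("pics/w6b.png",i)
E
```

```text
t 13.27 target [ 0.405  -0.2885  0.228 ] now [ 0.4042 -0.2872  0.2277] mm [-0.1  1.5 -0.3] deg [-0.03 -0.28 -0.33] INC [-0.0002, -0.0016, -0.0018] [-0.0001, 0.002, -0.0004] F [-0.2 -0.1  0.7] w 0.6
0.055 [-0.735 -0.034  1.502  0.005  1.673  0.212]
```

View pics/w6b.png

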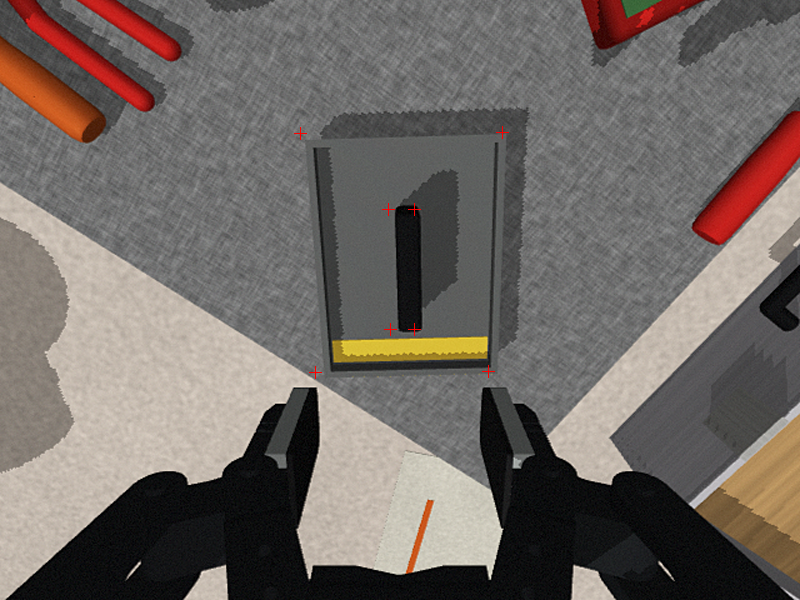

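```bash
python3 - <<'E'
from h import *
c=W("w6")
L=np.array([[.085,.065,0],[.085,-.065,0],[-.085,.065,0],[-.085,-.065,0],[.04,.008,.028],[.04,-.008,.028],[-.04,.008,.028],[-.04,-.008,.028]])
px=np.array([[307,141],[507,134],[330,376],[491,371],[396,207],[419,206],[399,331],[422,331]])/1.25
p,r=fit([(c,L,px)],[.405,-.2885,.028,.63,0],[0,1,3]);print(p.round(4),r.round(1))
p,r=fit([(c,L,px)],[.405,-.2885,.028,.63,0],[0,1,2,3]);print(p.round(4),r.round(1))
inc([*p[:2],.028,p[3],0],.06)
# camera bias check: tray seen in w5 vs where it stands
L=np.array([[.085,.065,.03],[.085,-.065,.03],[.015,.065,.03],[-.015,.065,.03],[-.085,.017,.03],[-.085,-.017,.03]])
px=np.array([[277,130],[521,130],[287,257],[292,305],[372,412],[426,412]])/1.25
q,r=fit([(W("w5"),L,px)],[.4954,.2832,.0805,.125,0],[0,1,3]);print("tray",q.round(4),r.round(1))
E
```

```text
[ 0.4069 -0.2936  0.028   0.6502  0.    ] [-1.  -2.8  0.  -1.6 -4.1 -0.5  5.2  0.4 -0.5  3.3  1.7  3.6 -0.2  0.3
  0.5 -0.2]
[ 0.406  -0.2943  0.0244  0.6513  0.    ] [-0.1 -1.2 -1.  -0.1 -3.3 -1.   4.6 -0.3 -0.4  4.2  1.6  4.5 -0.   0.
  0.4 -0.4]
t 13.32 target [ 0.406  -0.2943  0.088 ] now [ 0.4049 -0.286   0.2282] mm [ -4.7   7.4 140.2] deg [ 0.02 -0.31 -1.42] INC [0.0001, -0.0017, -0.0079] [-0.0062, 0.0098, 0.187] F [ 0.8  0.3 -0.7] w 0.597
tray [0.4955 0.2817 0.0805 0.1239 0.    ] [ 0.3 -0.6  0.8 -0.2 -0.4  1.  -1.5  2.1  0.4 -0.4 -0.2 -0.4]
```

```bash
python3 - <<'E'
from h import *
c=W("w6")
L=np.array([[.085,.065,0],[.085,-.065,0],[-.04,.008,.028],[-.04,-.008,.028],[-.085,0,0]])
px=np.array([[307,141],[507,134],[399,331],[422,331],[411,373.5]])/1.25
p,r=fit([(c,L,px)],[.405,-.2885,.028,.65,0],[0,1,3]);print(p.round(4),r.round(1))
b=.0015*np.array([-np.sin(.65),np.cos(.65)])  # camera bias (tool +y = part -y): true is +y
p[:2]+=b; print(p.round(4)); inc([*p[:2],.028,.65,0],.06); inc([*p[:2],.028,.65,0],.002)
E
```

```text
[ 0.4064 -0.294   0.028   0.6484  0.    ] [-0.6 -2.1  0.3 -0.6 -0.2  1.   0.5  0.6 -0.   0.6]
[ 0.4055 -0.2929  0.028   0.6484  0.    ]
t 13.32 target [ 0.4055 -0.2929  0.088 ] now [ 0.4049 -0.286   0.2282] mm [ -4.2   5.9 140.2] deg [ 0.02 -0.31 -1.34] INC [0.0001, -0.0017, -0.0075] [-0.0056, 0.0078, 0.187] F [ 0.8  0.3 -0.7] w 0.597
t 13.32 target [ 0.4055 -0.2929  0.03  ] now [ 0.4049 -0.286   0.2282] mm [ -4.5   5.9 198.2] deg [ 0.02 -0.31 -1.34] INC [0.0001, -0.0017, -0.0075] [-0.006, 0.0078, 0.2643] F [ 0.8  0.3 -0.7] w 0.597
```

servo_tool(
  increments=[
    [[0, -0.001, -0.004, -0.003, 0.004, 0.02, 0.2], [0, -0.0017, -0.0075, -0.0056, 0.0078, 0.05, 0.2], [0, -0.0017, -0.0075, -0.0056, 0.0078, 0.09, 0.2], [0, -0.0017, -0.0075, -0.0056, 0.0078, 0.13, 0.2], [0, -0.0017, -0.0075, -0.0056, 0.0078, 0.16, 0.2], [0, -0.0017, -0.0075, -0.0056, 0.0078, 0.18, 0.2], [0, -0.0017, -0.0075, -0.0056, 0.0078, 0.18, 0.2], [0, -0.0017, -0.0075, -0.0056, 0.0078, 0.18, 0.2]],
  ],
)

```text
time_s: 13.98
position: [0.4066, -0.2912, 0.0938]
tcp_rot: [0.0, 0.947, 0.321, 0.0]
contact_force: [0.0, 0.6, 1.4]
width: 0.597
```

```bash
python3 - <<'E'
from h import *
inc([.4055,-.2929,.028,.65,0],.003)
E
```

```text
t 13.98 target [ 0.4055 -0.2929  0.031 ] now [ 0.4066 -0.2912  0.0938] mm [-1.9  0.6 62.8] deg [ 0.05 -0.    0.24] INC [0.0003, -0.0, 0.0013] [-0.0025, 0.0008, 0.0837] F [0.  0.6 1.4] w 0.597
```

servo_tool(
  increments=[
    [[0, 0, 0.0013, -0.0025, 0.0008, 0.015, 0.2], [0, 0, 0.0013, -0.0025, 0.0008, 0.035, 0.2], [0, 0, 0.0013, -0.0025, 0.0008, 0.055, 0.2], [0, 0, 0.0013, -0.0025, 0.0008, 0.072, 0.2], [0, 0, 0.0013, -0.0025, 0.0008, 0.083, 0.2], [0, 0, 0.0013, -0.0025, 0.0008, 0.083, 0.2], [0, 0, 0.0013, -0.0025, 0.0008, 0.083, 0.2], [0, 0, 0.0013, -0.0025, 0.0008, 0.083, -0.3]],
  ],
)

```text
time_s: 14.65
position: [0.4065, -0.2955, 0.0333]
tcp_rot: [0.002, 0.948, 0.318, 0.001]
contact_force: [-0.6, 0.4, -0.3]
width: 0.475
```

servo_tool(
  increments=[
    [[0, 0, 0, 0, 0, 0, -0.4], [0, 0, 0, 0, 0, 0, -0.5], [0, 0, 0, 0, 0, 0, -1], [0, 0, 0, 0, 0, 0, -1], [0, 0, 0, 0, 0, 0, -1], [0, 0, 0, 0, 0, 0, -1], [0, 0, 0, 0, 0, 0, -1], [0, 0, 0, 0, 0, 0, -1]],
  ],
  newtons=60,
)

```text
time_s: 15.32
position: [0.4062, -0.2953, 0.0331]
tcp_rot: [0.002, 0.948, 0.318, 0.001]
contact_force: [-1.6, 0.4, 6.3]
width: 0.174
```

```bash
python3 - <<'E'
from h import *
inc([.4055,-.2929,.028,.65,0],.003)
E
```

```text
t 15.32 target [ 0.4055 -0.2929  0.031 ] now [ 0.4062 -0.2953  0.0331] mm [ 0.9 -2.4  2.1] deg [ 0.27 -0.03 -0.13] INC [0.0015, -0.0002, -0.0007] [0.0012, -0.0032, 0.0028] F [-1.6  0.4  6.3] w 0.174
```

servo_tool(
  increments=[
    [[0, 0, 0, 0, 0, -0.005, -1], [0, 0, 0, 0, 0, -0.02, -1], [0, 0, 0, 0, 0, -0.05, -1], [0, 0, 0, 0, 0, -0.09, -1], [0, 0, 0, 0, 0, -0.13, -1], [0, 0, 0, 0, 0, -0.18, -1], [0, 0, 0, 0, 0, -0.23, -1], [0, 0, 0, 0, 0, -0.27, -1]],
  ],
)

```text
time_s: 15.98
position: [0.4052, -0.2943, 0.2374]
tcp_rot: [0.002, 0.948, 0.318, 0.001]
contact_force: [0.2, -0.4, -2.0]
width: 0.171
```

```bash
python3 - <<'E'
from h import *
inc([.4954,.2832,.08,.125,0],.18)
E
```

```text
t 15.98 target [0.4954 0.2832 0.26  ] now [ 0.4052 -0.2943  0.2374] mm [ 420.4 -405.9  -24.3] deg [ 0.25 -0.09 29.96] INC [0.0014, -0.0005, 0.1664] [0.5606, -0.5413, -0.0324] F [ 0.2 -0.4 -2. ] w 0.171
```

servo_tool(
  increments=[
    [[0, 0, 0.005, 0.015, -0.015, -0.01, -1], [0, 0, 0.02, 0.045, -0.044, -0.015, -1], [0, 0, 0.04, 0.08, -0.077, -0.02, -1], [0, 0, 0.06, 0.115, -0.11, -0.025, -1], [0, 0, 0.08, 0.15, -0.145, -0.03, -1], [0, 0, 0.1, 0.185, -0.18, -0.0324, -1], [0, 0, 0.12, 0.22, -0.213, -0.0324, -1], [0, 0, 0.14, 0.255, -0.247, -0.0324, -1]],
  ],
)

```text
time_s: 16.65
position: [0.4454, -0.0295, 0.2584]
tcp_rot: [0.001, 0.995, 0.102, 0.001]
contact_force: [2.0, -0.3, -2.1]
width: 0.175
```

```bash
python3 - <<'E'
from h import *
inc([.4954,.2832,.08,.125,0],.18)
E
```

```text
t 16.65 target [0.4954 0.2832 0.26  ] now [ 0.4454 -0.0295  0.2584] mm [ 112.4 -296.    -2.3] deg [ 0.15 -0.07  4.56] INC [0.0008, -0.0004, 0.0253] [0.1499, -0.3947, -0.003] F [ 2.  -0.3 -2.1] w 0.175
```

servo_tool(
  increments=[
    [[0, 0, 0.008, 0.022, -0.055, 0, -1], [0, 0, 0.015, 0.04, -0.105, 0, -1], [0.0008, 0, 0.02, 0.06, -0.158, 0, -1], [0.0008, 0, 0.0253, 0.08, -0.21, 0, -1], [0.0008, 0, 0.0253, 0.1, -0.263, 0, -1], [0.0008, 0, 0.0253, 0.12, -0.316, 0, -1], [0.0008, 0, 0.0253, 0.14, -0.365, 0, -1], [0.0008, 0, 0.0253, 0.15, -0.3947, 0, -1]],
  ],
)

```text
time_s: 17.32
position: [0.4943, 0.2856, 0.2566]
tcp_rot: [-0.001, 0.998, 0.066, -0.0]
contact_force: [0.4, -0.8, -3.2]
width: 0.174
```

servo_tool(
  increments=[
    [[0, 0, 0, 0, 0, 0, -1], [0, 0, 0, 0, 0, 0, -1], [0, 0, 0, 0, 0, 0, -1], [0, 0, 0, 0, 0, 0, -1], [0, 0, 0, 0, 0, 0, -1], [0, 0, 0, 0, 0, 0, -1], [0, 0, 0, 0, 0, 0, -1], [0, 0, 0, 0, 0, 0, -1]],
  ],
)

```text
time_s: 17.98
position: [0.495, 0.2811, 0.258]
tcp_rot: [-0.0, 0.998, 0.064, 0.001]
contact_force: [0.1, -0.5, -2.8]
width: 0.174
```

```bash
python3 - <<'E'
from h import *
wrist("w7")
inc([.4954,.2832,.08,.125,0],.115)
# held lid, expected: TCP = lid local (-.0009,0,.005); mark, and the edges of the picture by column
from station import observe
i=cv2.resize(cv2.imread("pics/w7.png"),(800,600),interpolation=cv2.INTER_CUBIC)
c=W("w7"); o=observe(); X=o["position"]; 
w,x,y,z=o["tcp_rot"]; R=Ro.from_quat([x,y,z,w])*Ro.from_matrix(np.diag([1,-1,-1.]))
L=np.array([[.085,.065,0],[.085,-.065,0],[.08,.06,0],[.08,-.06,0],[.04,.008,.028],[.04,-.008,.028],[.015,.065,0],[-.015,.065,0],[.015,-.065,0],[-.015,-.065,0]])-[-.0009,0,.005]
for q in proj(c,R.apply(L)+X)*1.25: cv2.drawMarker(i,tuple(int(round(v)) for v in q),(0,0,255),cv2.MARKER_CROSS,12,1)
cv2.imwrite("pics/w7b.png",i)
E
```

```text
0.008 [ 0.417  0.126  1.276 -0.     1.738  1.86 ]
t 18.03 target [0.4954 0.2832 0.195 ] now [0.495  0.2812 0.2579] mm [ 0.5 -2.  62.9] deg [-0.   -0.1   0.15] INC [-0.0, -0.0006, 0.0009] [0.0007, -0.0026, 0.0838] F [-0.1  0.5 -2.9] w 0.176
```

View pics/w7b.png

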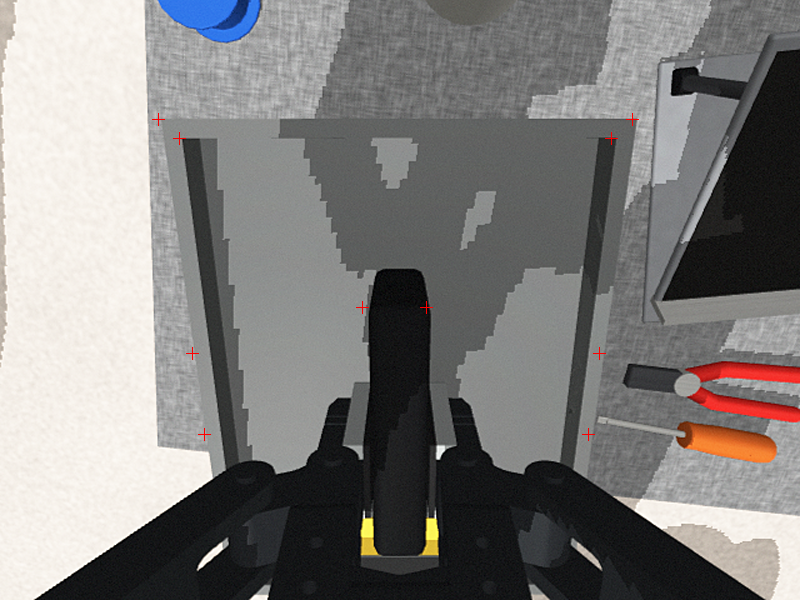

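servo_tool(
  increments=[
    [[0, 0, 0.0009, -0.0005, -0.0026, 0.01, -1], [0, 0, 0.0009, -0.0005, -0.0026, 0.03, -1], [0, 0, 0.0009, -0.0005, -0.0026, 0.06, -1], [0, 0, 0.0009, -0.0005, -0.0026, 0.09, -1], [0, 0, 0.0009, -0.0005, -0.0026, 0.115, -1], [0, 0, 0.0009, -0.0005, -0.0026, 0.13, -1], [0, 0, 0.0009, -0.0005, -0.0026, 0.135, -1], [0, 0, 0.0009, -0.0005, -0.0026, 0.135, -1]],
  ],
)

```text
time_s: 18.7
position: [0.4938, 0.2834, 0.1551]
tcp_rot: [0.0, 0.998, 0.063, -0.0]
contact_force: [-0.2, 0.1, -2.8]
width: 0.174
```

servo_tool(
  increments=[
    [[0, 0, 0, 0, 0, 0, -1], [0, 0, 0, 0, 0, 0, -1], [0, 0, 0, 0, 0, 0, -1], [0, 0, 0, 0, 0, 0, -1], [0, 0, 0, 0, 0, 0, -1], [0, 0, 0, 0, 0, 0, -1], [0, 0, 0, 0, 0, 0, -1], [0, 0, 0, 0, 0, 0, -1]],
  ],
)

```text
time_s: 19.37
position: [0.4945, 0.2835, 0.1565]
tcp_rot: [-0.0, 0.998, 0.063, 0.001]
contact_force: [-0.0, 1.0, -2.9]
width: 0.172
```

```bash
python3 - <<'E'
from h import *
inc([.4946,.2832,.08,.125,0],.054)
E
```

```text
t 19.37 target [0.4946 0.2832 0.134 ] now [0.4945 0.2835 0.1565] mm [ 0.   0.4 22.5] deg [-0.   -0.09  0.04] INC [-0.0, -0.0005, 0.0002] [0.0001, 0.0005, 0.0299] F [-0.   1.  -2.9] w 0.172
```

Aligned; descend slowly.

servo_tool(
  increments=[
    [[0, 0, 0, 0, 0.0004, 0.003, -1], [0, 0, 0, 0, 0.0004, 0.007, -1], [0, 0, 0, 0, 0.0004, 0.011, -1], [0, 0, 0, 0, 0.0004, 0.014, -1], [0, 0, 0, 0, 0.0004, 0.017, -1], [0, 0, 0, 0, 0.0004, 0.02, -1], [0, 0, 0, 0, 0.0004, 0.022, -1], [0, 0, 0, 0, 0.0004, 0.022, -1]],
  ],
)

```text
time_s: 20.03
position: [0.4943, 0.2831, 0.1393]
tcp_rot: [0.0, 0.998, 0.063, 0.0]
contact_force: [-1.5, -0.3, -3.0]
width: 0.174
```

```bash
python3 - <<'E'
from h import *
inc([.4946,.2832,.08,.125,0],.054)
E
```

```text
t 20.03 target [0.4946 0.2832 0.134 ] now [0.4943 0.2831 0.1393] mm [ 0.3 -0.   5.3] deg [ 0.02 -0.03  0.04] INC [0.0001, -0.0002, 0.0002] [0.0005, -0.0, 0.0071] F [-1.5 -0.3 -3. ] w 0.174
```

servo_tool(
  increments=[
    [[0, 0, 0, 0.0004, 0, 0.001, -1], [0, 0, 0, 0.0004, 0, 0.002, -1], [0, 0, 0, 0.0004, 0, 0.003, -1], [0, 0, 0, 0.0004, 0, 0.004, -1], [0, 0, 0, 0.0004, 0, 0.005, -1], [0, 0, 0, 0.0004, 0, 0.006, -1], [0, 0, 0, 0.0004, 0, 0.007, -1], [0, 0, 0, 0.0004, 0, 0.007, -1]],
  ],
)

```text
time_s: 20.7
position: [0.4949, 0.2833, 0.1345]
tcp_rot: [-0.0, 0.998, 0.063, 0.001]
contact_force: [0.5, 0.3, -2.7]
width: 0.178
```

```bash
python3 - <<'E'
from h import *
inc([.4946,.2832,.08,.125,0],.054)
E
```

```text
t 20.7 target [0.4946 0.2832 0.134 ] now [0.4949 0.2833 0.1345] mm [-0.3  0.   0.5] deg [ 0.   -0.09  0.04] INC [0.0, -0.0005, 0.0002] [-0.0004, 0.0001, 0.0007] F [ 0.5  0.3 -2.7] w 0.178
```

servo_tool(
  increments=[
    [[0, 0, 0, -0.0002, 0, 0.0007, -1], [0, 0, 0, -0.0002, 0, 0.0014, -1], [0, 0, 0, -0.0002, 0, 0.002, -1], [0, 0, 0, -0.0002, 0, 0.0026, -1], [0, 0, 0, -0.0002, 0, 0.0033, -1], [0, 0, 0, -0.0002, 0, 0.004, -1], [0, 0, 0, -0.0002, 0, 0.004, -1], [0, 0, 0, -0.0002, 0, 0.004, -1]],
  ],
)

```text
time_s: 21.37
position: [0.495, 0.2834, 0.133]
tcp_rot: [-0.0, 0.998, 0.063, 0.002]
contact_force: [-1.5, -1.5, 4.6]
width: 0.176
```

```bash
python3 - <<'E'
from h import *
inc([.4946,.2832,.08,.125,0],.054)
E
```

```text
t 21.37 target [0.4946 0.2832 0.134 ] now [0.495  0.2834 0.133 ] mm [-0.4  0.1 -1. ] deg [-0.02 -0.17  0.04] INC [-0.0001, -0.001, 0.0002] [-0.0006, 0.0002, -0.0014] F [-1.5 -1.5  4.6] w 0.176
```

servo_tool(
  increments=[
    [[0, 0, 0, 0, 0, 0, -0.5], [0, 0, 0, 0, 0, 0, -0.3], [0, 0, 0, 0, 0, 0, -0.1], [0, 0, 0, 0, 0, 0, 0.1], [0, 0, 0, 0, 0, 0, 0.1], [0, 0, 0, 0, 0, -0.02, 0.1], [0, 0, 0, 0, 0, -0.05, 0.1], [0, 0, 0, 0, 0, -0.09, 0.1]],
  ],
)

```text
time_s: 22.03
position: [0.4931, 0.2826, 0.1968]
tcp_rot: [0.001, 0.998, 0.063, -0.002]
contact_force: [-0.4, -0.4, -0.3]
width: 0.548
```

servo_tool(
  increments=[
    [[0, 0, 0, 0, 0, -0.04, 0.1], [0, 0, 0, 0, 0, -0.08, 0.1], [0, 0, 0, 0, 0, -0.11, 0.1], [0, 0, 0, 0, 0, -0.13, 0.1], [0, 0, 0, 0, 0, -0.14, 0.1], [0, 0, 0, 0, 0, -0.14, 0.1], [0, 0, 0, 0, 0, -0.14, 0.1], [0, 0, 0, 0, 0, -0.14, 0.1]],
  ],
)

```text
time_s: 22.7
position: [0.4939, 0.2831, 0.3021]
tcp_rot: [0.001, 0.998, 0.063, -0.001]
contact_force: [-0.0, -0.6, 0.5]
width: 0.548
```

```bash
python3 - <<'E'
from h import *
from station import get_image
wrist("w8"); d=get_image("scene")
cv2.imwrite("pics/s2.png",d["color"][:,:,::-1])
# scan: where is the lid? back edge row and side edges vs prediction, contrast along normals
c=W("w8"); g=cv2.GaussianBlur(cv2.cvtColor(cv2.imread("pics/w8.png"),cv2.COLOR_BGR2GRAY),(3,3),0).astype(float)
h=cv2.cvtColor(cv2.imread("pics/w8.png"),cv2.COLOR_BGR2HSV)
m=cv2.inRange(h,(22,120,120),(35,255,255)); n,l,s,ce=cv2.connectedComponentsWithStats(m)
for k in range(1,n):
    if s[k,4]>60: print("wrist yellow",s[k],ce[k].round(1))
# lid's yellow strip lies on the plate along the front; predicted corners of the lid border and ridge
R,t=pose([.4958,.2835,.128,.125,0])
print(proj(c,R.apply([[.085,.065,0],[.085,-.065,0],[-.085,.065,0],[-.085,-.065,0],[-.08,.06,-.013],[-.08,-.06,-.013],[.04,0,.028],[-.04,0,.028]])+t).round(1).tolist())
k=(h[:,:,2]<45).astype(np.uint8)[100:330,150:490]; n,l,s,ce=cv2.connectedComponentsWithStats(k)
for j in range(1,n):
    if 300<s[j,4]<20000: print("dark",s[j]+[150,100,0,0,0],(ce[j]+[150,100]).round(1))
# scene: yellow blobs and ridge
c=cam(d); hs=cv2.cvtColor(d["color"],cv2.COLOR_RGB2HSV); m=cv2.inRange(hs,(20,120,90),(35,255,255)); m[:, :330]=0; m[260:]=0
n,l,s,ce=cv2.connectedComponentsWithStats(m); print("scene",[(s[j].tolist(),ce[j].round(1).tolist()) for j in range(1,n) if s[j,4]>4])
print(proj(c,R.apply([[-.085,.065,0],[-.085,-.065,0],[.085,-.065,0],[.085,.065,0],[.04,0,.028],[-.04,0,.028]])+t).round(1).tolist())
inc([.4946,.2832,.08,.125,0],.054)
E
```

```text
0.007 [ 0.421  0.13   1.185 -0.     1.829  1.866]
wrist yellow [ 253  276  133   19 2385] [318.9 284.5]
[[230.1, 101.2], [405.3, 101.4], [243.8, 306.8], [391.8, 307.0], [251.6, 295.2], [384.1, 295.3], [317.6, 167.8], [317.7, 271.8]]
dark [ 239  109  160  193 1452] [313.  251.6]
dark [ 308  161   23  110 2299] [318.8 214.9]
scene [([364, 154, 21, 16, 112], [374.9, 161.9])]
[[385.1, 147.0], [356.8, 164.8], [410.1, 188.6], [437.2, 168.4], [410.7, 162.8], [385.6, 152.3]]
t 22.8 target [0.4946 0.2832 0.134 ] now [0.4939 0.283  0.3021] mm [  1.   -0.3 168.1] deg [0.06 0.11 0.04] INC [0.0003, 0.0006, 0.0002] [0.0014, -0.0004, 0.2241] F [-0.7  0.  -0.1] w 0.553
```

```bash
python3 -c "
from station import close_job; print(close_job())"
```

```text
the job is handed in; nothing more can be done
None
```

I took the blue tray off the stand and stacked it on the lower tray, yellow ends the same way round. I then fitted the lid on top the same way, let go, backed off and handed the job in at about 23 s. No verdict is reported.

**Tray:** It slid into the notches without resistance. Contact came with the tool at z = 0.082 m, where fully home was expected at 0.082–0.083 m; riding on the rim would have stopped it 10 mm higher. The wrist picture after release shows it level and square.

**Lid:** It made contact at z = 0.133 m, where fully home was expected at about 0.133 m. After release, the yellow strip and grip in the wrist picture lay within 1–2 pixels of where a home lid should appear.

**Disagreements:** The wrist camera reads about 1–1.5 mm off sideways compared with where the jaws centred the parts, and I corrected for it. Some of my lid edge readings did not fit the model by up to 5 pixels before the grasp. The view of the held lid agreed with the assumed grasp to about 1 mm.

**Not checked by eye:** The final scene picture was refused because the 12-picture limit was used up, so the last check was by numbers only. I did not re-measure the bystanders, or the lower tray on its own. The tray on top of it measured within about 1.5 mm of where the lower tray had been found.

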